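# Slide a front panel out over the end of the bench riser

## Robot

A 6-joint arm with a two-finger parallel gripper is mounted at the origin on the work surface. World frame = base frame: x ahead of the robot, y to its left, z up, the work surface at z = 0. Lengths are in mm, angles in rad, forces in N, time in s.
With the tool pointing down it reaches from about 275 to 1000 mm from the base axis. Payload 8.4 kg.
Tool frame: the origin (TCP) lies at the centre of the arm's flange, where the gripper is bolted on; the fingertips stand 173 mm ahead of it and the grasp point (between the pads) lies 155 mm ahead of it; z points along the fingers, y is the direction in which the jaws open and shut (so a half turn about z gives the same grasp; the last joint's range is limited). The gripper opens to 85 mm and grips with 20 to 120 N. Pads are 22 mm wide; open, the fingers measure 114 mm over their backs; the gripper's body (76 mm by 85 mm) begins 54 mm behind the grasp point. The pads swing forward as they close: fully open they stand 13 mm farther back than shut.
Start: joints at [1.126, 0.353, 1.633, -0, 1.155, -0.002], TCP at [267.794, 564.726, 404.681] pointing down, gripper open.
Joint ranges: [-2.63, 2.63], [-0.92, 2.1], [0.06, 2.66], [-1.3, 4.44], [0, 2.69], [-3.02, 3.02]. Speed limits (rad/s): [2.22, 2.22, 2.79, 3.14, 3.14, 3.14].

## Interface

Orientations are given as [roll, pitch, yaw] about the fixed x, y, z axes, in that order (R = Rz(yaw) Ry(pitch) Rx(roll)).
In Python, from rig import sense, grab_frame, camera_model, sign_off gives the robot as it stands. The module is installed in compiled form; this text tells all that it offers.
- The arm moves only by the tool step_arm, never from a script. Its argument "commands" is a list of rows, each a list of 3 entries, a list of its own where there are three numbers: the shift along the tool's x, y, z in mm, then the turn about the tool's z in rad, then the opening, from 0 (shut) to 1 (fully open). A call has 1 to 20 rows; each row shifts and turns the pose as measured when the row begins, along the tool's axes as they then stand; what a row does not reach is not made up. A row lasts 1/8 s, in which the tool goes at most 62.5 mm and 10.7 degrees, less where a joint would pass 70% of its speed; a pose out of reach is approached as far as the arm can. A call with a gripper value outside its range is refused whole. The fingers move at their own pace and stop on an object; "force" is the grip in N (left out, the last holds). Time passes only in rows, so rows that do not move let the fingers close. It gives the time, the measured TCP pose, the force and the opening at its end, in the units of the state.
- sense(): the state, without advancing time (a new reading comes with each control period).
- grab_frame(name): name is "scene" or "top" or "wrist"; returns the picture (480x640x3 uint8, blue, green, red); there is no depth.
- camera_model(name): a dict with "fx", "fy", "cx", "cy" (pixels), "R" (3x3) and "t" (3): a world point X has camera coordinates R X + t. Camera axes: x right, y down, z forward; pixel columns grow to the right and rows downward; lengths in mm; the calibration is good to about 2 mm. A picture is of the moment at which its call begins: read the wrist's pose just before it. camera_model takes no time and is no camera call; for the wrist camera it gives the pose at the moment of the call.
- sign_off(): hands the job in, once; it reports no verdict.
The state is a dict: "clock": time; "qpos": joint angles; "qvel": joint speeds; "joint_efforts": joint torques, N m; "eef_pos": TCP position; "tcp_rot": TCP orientation; "contact_force": force on the tool from outside, world axes, zero at the start; "wrist_torque": the same for the moment, N m; "opening": opening from 0.0 (shut) to 1.0 (fully open).
Only numpy, scipy, OpenCV 4.12 (cv2) and the standard library are available. Lean on these libraries where they do the work, as an engineer would, in place of code of your own. Each camera call takes 0.05 s, during which the arm holds its last target. There are 200 camera calls.

## Task

The aluminium front panel lies flat on the bench riser, where nobody can get a finger under it. With the fingertips, push it back square against the riser's rear lip and along it until about 4 cm of it sticks out over the riser's end on the side of the helping-hands stand, so that it can be taken by that edge next. Only push it, never lifting it off the riser, let go of it there, and leave the other things where they stand.

Things in the scene. Friction and masses are not known exactly. Their poses are not given: they have to be found in the camera images.
- panel: drilled bare-aluminium front panel, a flat plate 100 mm (its x) by 150 mm (its y) by 4 mm, 110 to 220 g, lying loose and flat on the riser's top; origin at the centre of its underside. It looks much the same either way round. Its holes and display cut-out are a finish only: treat it as a solid plate
- riser: bench riser, fixed: dark flat top 230 mm (its x) by 400 mm (its y), top surface 90 mm above the table, both ends (y = -200 and +200 mm) open; along the whole rear edge (the far side from the robot, +x) stands a white lip whose front face is at x = +107 mm, 18 mm higher than the top surface. Origin at table level under the middle of the top; x axis from front to rear, y axis along the length. The panel and two small things stand on it, parts boxes lie under it
- helping_hands: helping-hands stand, fixed: black base 150 mm (x) by 110 mm (y) with two round dishes and four black flexible beaded arms with steel clips, 160 mm high; it stands on the table beyond one end of the riser, left (+y) or right (-y); origin at the centre of its underside
- iron_stand: soldering-iron stand, fixed: blue base 130 mm (x) by 85 mm (y) with a brass-wool cleaner and an iron with a black handle and red collar in a coiled-wire holder, leaning towards the robot, about 165 mm high; it stands beyond the other end of the riser; origin at the centre of its underside
- solder_reel: small reel of solder wire, blue flanges, 42 mm across, 36 mm high, standing on the riser's top near a front corner; origin at the centre of its underside
- flux_tin: small green flux tin, 40 mm across, 24 mm high, standing on the riser's top near the other front corner; origin at the centre of its underside
- tape_roll: red roll of tape lying on the table in front of the riser, 90 mm across, 22 mm high; origin at the centre of its underside
- wire_spool: blue spool of copper wire standing on the table in front of the riser, 68 mm across, 55 mm high; origin at the centre of its underside
- ipa_bottle: white bottle, 60 mm across, about 150 mm high, standing on the table beyond the riser; origin at the centre of its underside
- jug: clear plastic beaker, 100 mm across, 110 mm high, standing on the table beyond the riser; origin at the centre of its underside
- screwdriver: orange-handled screwdriver, 160 mm long, 26 mm thick, lying on the table on the right, nearer the robot than the riser; origin midway along it, on the table; x axis along it towards the tip
Not all that is in view belongs to the job. There is more than one size of the helping_hands; the one meant has the size given above.

How it is judged (in metres and radians):
At the end, for the whole second after the job is handed in: The panel lies flat and still on the riser, square to the rear lip within 0.06 rad and with its centre within 6 mm of where it lies when it touches the lip, and sticks out 28 to 52 mm over the riser's end on the helping-hands side (((y of helping_hands in the frame of riser above 0 m and y of panel in the frame of riser between 0.153 and 0.177 m) or (y of helping_hands in the frame of riser below 0 m and y of panel in the frame of riser between -0.177 and -0.153 m)) and x of panel in the frame of riser between 0.051 and 0.06 m and angle between the x axis of panel and the x axis of riser, either way round below 0.06 rad and height (world z) of panel between 0.087 and 0.093 m and angle between panel's own z axis and vertical below 0.03 rad and linear speed of panel below 0.01 m/s and angular speed of panel below 0.05 rad/s).
It fails at once if the panel is pushed with the arm or the gripper's body in place of the fingers (contact force between the arm and panel above 3 N).
It fails at once if the panel is lifted off the riser, tipped up or pushed off it (height (world z) of panel above 0.1 m or height (world z) of panel below 0.08 m or angle between panel's own z axis and vertical above 0.12 rad).
It fails at once if another loose thing on the riser or the table is moved by more than 15 mm (distance of any of solder_reel, flux_tin, tape_roll, wire_spool, ipa_bottle, jug, screwdriver from where it was at the start of the episode above 0.015 m).
It also fails if it takes over 70 s, if anything falls off the work surface, if the arm or the gripper's body presses on something with over 40 N, if the wrist force passes 120 N, or if a joint passes its speed limit or range.

## Working session

There is one attempt and no reset: what is moved stays moved. The work goes in short steps, Python scripts to look and compute and a tool call to move; the robot and the scene stay as the last step left them, time stands still between calls to the robot, and variables do not carry over. Pictures are saved under pics/ and viewed, about 8 in all and at most 12, crops included, and the job is handed in when it is done.

Besides the shell and the picture viewer there is one more tool, called after "Call:" as name(argument=value, ...) on one line, values as JSON. step_arm: Moves the arm, as the interface text tells. Its arguments: {"type":"object","properties":{"commands":{"type":"array","items":{"type":"array"}},"force":{"type":"number"}},"required":["commands"]}

```bash
mkdir -p pics
python3 - <<'E'
from rig import *
import cv2
for n in("top","scene"):
    cv2.imwrite(f"pics/{n}1.png",grab_frame(n)); m=camera_model(n); print(n,m)
s=sense();print({k:s[k] for k in("clock","eef_pos","tcp_rot","opening","contact_force")})
E
```

```text
top {'fx': 510.85102580080064, 'fy': 510.85102580080064, 'cx': 318.21506125485564, 'cy': 235.7841252375712, 'R': array([[ 0.01640215, -0.99975193,  0.01506818],
       [-0.99306008, -0.01804396, -0.11621572],
       [ 0.11645878, -0.01305742, -0.99310969]]), 't': array([  72.43352037,  506.13185512, 1346.91944618])}
scene {'fx': 583.4146585798358, 'fy': 583.4146585798358, 'cx': 306.8529267004529, 'cy': 247.170103189601, 'R': array([[ 0.84218339,  0.53917063, -0.00470838],
       [ 0.4025935 , -0.63461101, -0.6596873 ],
       [-0.35867201,  0.55368213, -0.75152545]]), 't': array([-459.55310623, -107.17568361, 1652.96494717])}
{'clock': 0.1, 'eef_pos': array([267.72439139, 564.53563504, 404.03210983]), 'tcp_rot': array([-3.14034569e+00,  2.11206962e-05,  2.69879100e+00]), 'opening': 1.0034164024496883, 'contact_force': array([-0.13457838,  0.20851272, -0.39498047])}
```

View pics/top1.png

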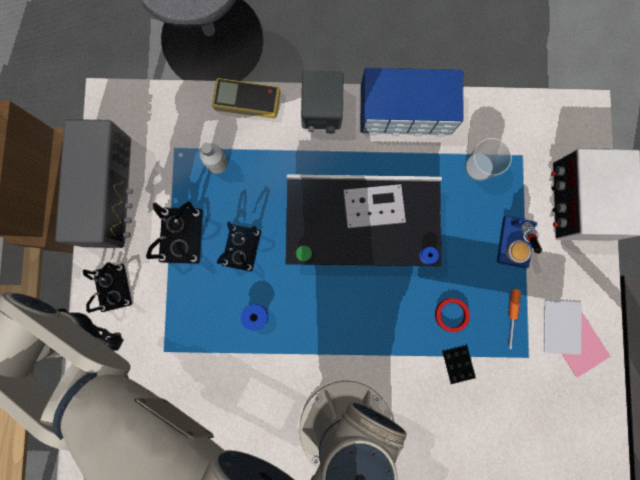

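View pics/scene1.png

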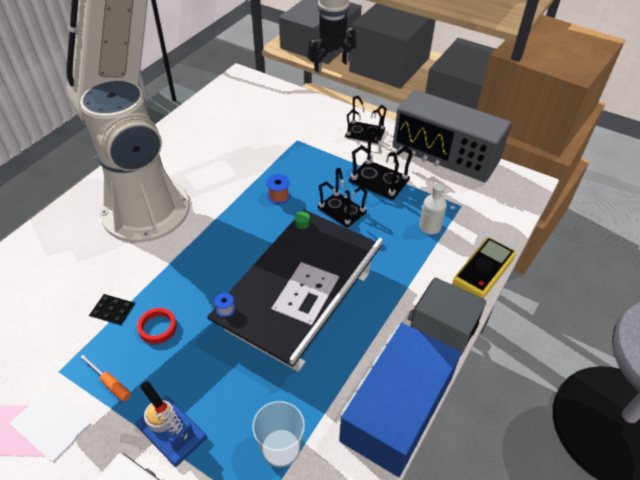

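The top view shows the panel at (375,206) on the dark riser, with the lip along row 178. The tin is at (303,254) and the reel at (429,255).
Helping-hands candidates are a large one at (180,235), a smaller one at (240,246) and a small one at (112,287). All three are on the left (+y), and the iron stand is at right (517,240). The panel candidates are the perforated plate at (375,206) on the riser and the black plate at (459,364) or the papers on the table. Only the first is aluminium and lies on the riser.

```bash
cat > h.py <<'E'
from rig import *
import cv2, numpy as np
def bp(m,uv,z):
    R=np.array(m["R"]);t=np.array(m["t"]);c=-R.T@t
    d=R.T@np.array([(uv[0]-m["cx"])/m["fx"],(uv[1]-m["cy"])/m["fy"],1]);return c+d*(z-c[2])/d[2]
def px(m,X):
    p=np.array(m["R"])@X+m["t"];return np.array([m["fx"]*p[0]/p[2]+m["cx"],m["fy"]*p[1]/p[2]+m["cy"]])
def plate(im,m,roi,th=110,z=94):
    x0,y0,x1,y1=roi;g=cv2.cvtColor(im[y0:y1,x0:x1],cv2.COLOR_BGR2GRAY)
    b=cv2.morphologyEx((g>th).astype(np.uint8),cv2.MORPH_OPEN,np.ones((3,3)))
    cs,_=cv2.findContours(b,cv2.RETR_EXTERNAL,cv2.CHAIN_APPROX_NONE);c=max(cs,key=cv2.contourArea)[:,0]+[x0,y0]
    w=np.array([bp(m,p,z)[:2] for p in c],np.float32);return cv2.minAreaRect(w),c
E
python3 - <<'E'
from h import *
im=cv2.imread("pics/top1.png");m=camera_model("top")
r,c=plate(im,m,(292,184,436,240));print("panel",r);print(cv2.boxPoints(r))
for n,uv,z in[("HHbig",(180,235),20),("HHsmall",(240,246),20),("FL",(286,265),90),("FR",(441,265),90),("lipL top",(287,177),108),("lipR top",(441,179),108),("tin",(303,253),114),("reel",(429,255),126)]:print(n,bp(m,uv,z).round())
cr=cv2.resize(im[165:275,140:450],None,fx=2.55,fy=2.55,interpolation=cv2.INTER_CUBIC)
cv2.imwrite("pics/crop1.png",cr)
E
```

```text
panel ((578.8965454101562, -62.45849609375), (100.10050201416016, 148.3932647705078), 6.5181884765625)
[[ 520.74713      5.5768867]
 [ 537.59247   -141.85715  ]
 [ 637.04596   -130.49388  ]
 [ 620.2006      16.940155 ]]
HHbig [501. 454.  20.]
HHsmall [474. 292.  20.]
FL [421. 163.  90.]
FR [ 428. -234.   90.]
lipL top [646. 165. 108.]
lipR top [ 649. -232.  108.]
tin [451. 120. 114.]
reel [ 450. -195.  126.]
```

View pics/crop1.png

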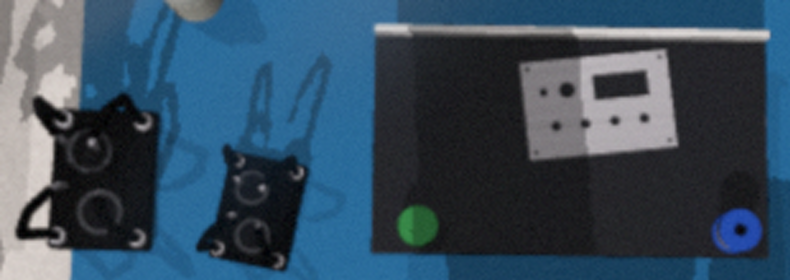

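The crop confirms the panel on the riser. It is slightly rotated, its nearest lip corner is a few mm off the lip, and the helping hands are on the left (+y). Next I'll fit the riser's edges.

Run:
```python
from h import *
im=cv2.imread("pics/top1.png");m=camera_model("top");f=cv2.GaussianBlur(im,(3,3),0)[:,:,0].astype(float)
def fit(pts,z):
    w=np.array([bp(m,p,z)[:2] for p in pts],np.float32);return cv2.fitLine(w,cv2.DIST_HUBER,0,.01,.01).ravel().round(3)
def edge(line,a,b): # subpixel gradient centroid
    g=np.abs(np.diff(line[a:b]));k=g.argmax();s=slice(max(0,k-2),k+3);i=np.arange(len(g))[s];return a+.5+(g[s]*i).sum()/g[s].sum()
print("L",fit([(edge(f[r],278,294),r) for r in range(190,260,3)],90))
print("R",fit([(edge(f[r],434,449),r) for r in range(190,228,3)],90))
print("front",fit([(c,edge(f[:,c],258,273)) for c in list(range(320,415,4))],90))
g=cv2.cvtColor(im,cv2.COLOR_BGR2GRAY).astype(float)
print("lip front top (z108)",fit([(c,edge(g[:,c],178,186)) for c in range(292,436,4)],108))
print("lip bottom(z90)",fit([(c,edge(g[:,c],178,186)) for c in range(292,436,4)],90))
```

```text
L [1.00000e+00 3.00000e-03 5.40512e+02 1.65886e+02]
R [ 1.00000e+00 -4.00000e-03  5.80924e+02 -2.33369e+02]
front [ 4.00000e-03 -1.00000e+00  4.24434e+02 -2.52120e+01]
lip front top (z108) [ 1.00000e-02 -1.00000e+00  6.43639e+02 -1.78330e+01]
lip bottom(z90) [ 1.0000e-02 -1.0000e+00  6.4782e+02 -1.9310e+01]
```

Call:
step_arm(commands=[[[0,0,0],-0.18,0.5],[[0,0,0],-0.18,0.5],[[0,0,0],-0.18,0.5],[[0,0,0],-0.18,0.5],[[0,0,0],-0.18,0.5],[[0,0,0],-0.18,0.5]])

```text
clock: 0.85
eef_pos: [267.3, 563.7, 401.3]
tcp_rot: [-3.139, -0.006, -2.471]
contact_force: [0.2, -0.6, -0.2]
opening: 0.498
```

Call:
step_arm(commands=[[[0,0,0],0.168,0.8],[[0,0,0],0.168,0.8],[[0,0,0],0.168,0.8],[[0,0,0],0.168,0.8],[[-30,-30,0],0,0.8],[[-30,-30,0],0,0.8],[[-30,-30,0],0,0.8],[[-30,-40,0],0,0.8],[[-20,-40,0],0,0.8],[[-20,-40,0],0,0.8],[[-20,-40,0],0,0.8],[[-10,-40,0],0,0.8],[[-10,-40,0],0,0.8],[[-10,-40,0],0,0.8],[[-10,-40,0],0,0.8],[[0,-40,0],0,0.8],[[0,-40,0],0,0.8],[[0,-40,0],0,0.8]])

```text
clock: 3.1
eef_pos: [483.7, 14.7, 400.0]
tcp_rot: [-3.129, -0.008, 3.129]
contact_force: [-0.8, 0.1, -0.3]
opening: 0.799
```

Call:
step_arm(commands=[[[-8,-38,10],0,0.8],[[-8,-38,30],0,0.8],[[0,0,30],0,0.8],[[0,0,30],0,0.8],[[0,0,20],0,0.8],[[0,0,0],0,0.8]])

```text
clock: 3.85
eef_pos: [497.3, -69.0, 277.2]
tcp_rot: [-3.129, -0.008, 3.124]
contact_force: [0.1, -0.6, 0.4]
opening: 0.8
```

Run:
```python
from h import *
m=camera_model("wrist");im=grab_frame("wrist");s=sense();print(s["eef_pos"],s["tcp_rot"])
np.savez("w1.npz",**{k:np.array(v) for k,v in m.items()})
cv2.imwrite("pics/w1.png",im)
for p in[(520.7,5.6,94),(537.6,-141.9,94),(500,-62,90)]:print(px(m,np.array(p)))
```

```text
[497.72405264 -68.96385132 278.09860865] [-3.12887032 -0.00681648  3.12436061]
[511.11542409 359.0483441 ]
[165.84826877 395.43886549]
[348.75686708 311.48813005]
```

View pics/w1.png

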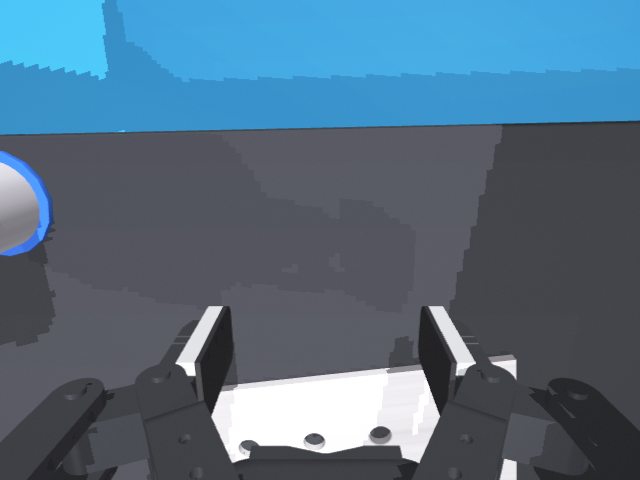

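The wrist view shows both fingertips at (210,310) and (435,310). The panel's front edge lies just beyond them, from (215,385) to (515,358), as predicted.

Call:
step_arm(commands=[[[0,0,8],0,0.8],[[0,0,6],0,0.8],[[0,0,2],0,0.8],[[0,0,0],0,0.8]])

```text
clock: 4.4
eef_pos: [498.6, -69.0, 263.3]
tcp_rot: [-3.128, -0.003, 3.125]
contact_force: [0.4, 0.6, 0.4]
opening: 0.803
```

Call:
step_arm(commands=[[[0,0,2],0,0.8],[[0,0,0],0,0.8]])

```text
clock: 4.65
eef_pos: [498.7, -69.1, 261.5]
tcp_rot: [-3.128, -0.002, 3.125]
contact_force: [0.2, -0.8, 0.3]
opening: 0.802
```

Call:
step_arm(commands=[[[0,0,2],0,0.8],[[0,0,0],0,0.8]])

```text
clock: 4.9
eef_pos: [498.7, -69.1, 259.5]
tcp_rot: [-3.128, -0.002, 3.125]
contact_force: [-0.6, 0.3, -0.4]
opening: 0.797
```

Call:
step_arm(commands=[[[0,0,1.5],0,0.8],[[0,0,0],0,0.8]])

```text
clock: 5.15
eef_pos: [498.7, -69.1, 257.8]
tcp_rot: [-3.128, -0.002, 3.125]
contact_force: [-0.1, 0.2, 0.4]
opening: 0.796
```

Call:
step_arm(commands=[[[0,0,1.5],0,0.8],[[0,0,0],0,0.8]])

```text
clock: 5.4
eef_pos: [498.8, -69.2, 256.7]
tcp_rot: [-3.128, -0.002, 3.125]
contact_force: [-1.3, 0.1, 2.1]
opening: 0.801
```

Call:
step_arm(commands=[[[0,0,1.5],0,0.8],[[0,0,0],0,0.8]])

```text
clock: 5.65
eef_pos: [498.9, -69.2, 256.8]
tcp_rot: [-3.129, -0.002, 3.125]
contact_force: [-0.1, -0.5, 0.0]
opening: 0.8
```

Call:
step_arm(commands=[[[0,0,1.5],0,0.8],[[0,0,0],0,0.8]])

```text
clock: 5.9
eef_pos: [499.0, -69.2, 256.7]
tcp_rot: [-3.129, -0.001, 3.125]
contact_force: [-1.3, -0.7, -0.3]
opening: 0.801
```

Call:
step_arm(commands=[[[0,0,2],0,0.8]])

```text
clock: 6.02
eef_pos: [499.2, -69.2, 256.2]
tcp_rot: [-3.129, -0.001, 3.125]
contact_force: [-11.5, 1.5, 44.1]
opening: 0.799
```

Call:
step_arm(commands=[[[0,0,-1.5],0,0.8],[[0,0,0],0,0.8]])

```text
clock: 6.28
eef_pos: [499.4, -69.2, 258.0]
tcp_rot: [-3.129, -0.0, 3.125]
contact_force: [0.7, -0.4, 0.3]
opening: 0.8
```

Call:
step_arm(commands=[[[-4,0,0],0,0.8],[[-4,0,0],0,0.8],[[-4,0,0],0,0.8],[[-4,0,0],0,0.8],[[-4,0,0],0,0.8]])

```text
clock: 6.9
eef_pos: [520.3, -69.4, 256.7]
tcp_rot: [-3.129, -0.003, 3.125]
contact_force: [-0.2, -0.3, 1.4]
opening: 0.8
```

Call:
step_arm(commands=[[[-3,0,-1.2],0,0.8],[[-3,0,0],0,0.8],[[-3,0,-0.3],0,0.8],[[0,0,0],0,0.8]])

```text
clock: 7.4
eef_pos: [530.1, -69.5, 258.2]
tcp_rot: [-3.129, -0.003, 3.125]
contact_force: [-0.5, -0.2, -0.0]
opening: 0.795
```

Call:
step_arm(commands=[[[-2,0,0],0,0.8],[[-2,0,0],0,0.8]])

```text
clock: 7.65
eef_pos: [534.0, -69.6, 258.2]
tcp_rot: [-3.129, -0.003, 3.125]
contact_force: [-0.8, 1.4, 0.6]
opening: 0.8
```

Run:
```python
from h import *
im=grab_frame("top");m=camera_model("top");cv2.imwrite("pics/t2.png",cv2.resize(im[160:280,270:460],None,fx=3.5,fy=3.5,interpolation=cv2.INTER_CUBIC));print(sense()["contact_force"])
```

```text
[ 0.00066043  0.50641505 -0.02840763]
```

View pics/t2.png

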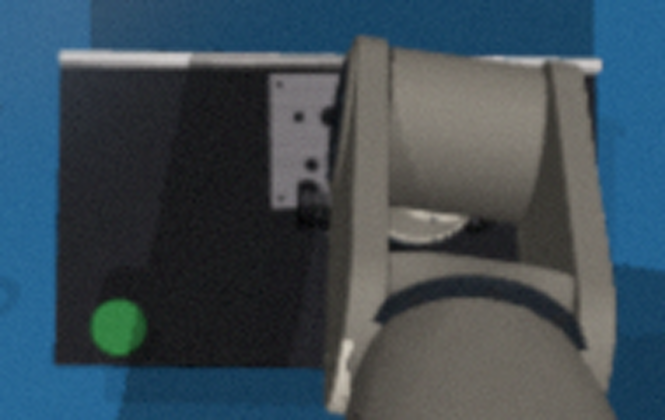

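The view shows the panel now nearly square: its left edge is at (270,73)-(273,210), with a small gap below the lip edge at row 67. I'll push on to contact.

Call:
step_arm(commands=[[[-2,0,0],0,0.8],[[-2,0,0],0,0.8]])

```text
clock: 7.95
eef_pos: [538.3, -69.6, 258.2]
tcp_rot: [-3.129, -0.003, 3.125]
contact_force: [-3.8, 0.7, 1.2]
opening: 0.797
```

Call:
step_arm(commands=[[[-2,0,0],0,0.8]])

```text
clock: 8.07
eef_pos: [539.2, -69.6, 257.8]
tcp_rot: [-3.13, -0.007, 3.125]
contact_force: [-9.3, -0.2, 6.6]
opening: 0.799
```

Call:
step_arm(commands=[[[7,0,0],0,0.8],[[8,0,-3],0,0.8],[[0,0,-40],0,0.8],[[0,-30,-20],0,0.45],[[-10,-40,0],0,0.45],[[-25,-35,0],0,0.45],[[-28,0,0],0,0.45],[[0,0,0],0.172,0.45],[[0,0,0],0.172,0.45],[[0,0,0],0.172,0.45],[[0,0,0],0.172,0.45],[[0,0,0],0.172,0.45],[[0,0,0],0.172,0.45],[[0,0,0],0.172,0.45],[[0,0,0],0.172,0.45],[[0,0,0],0.172,0.45],[[0,0,0],0,0.45]])

```text
clock: 10.2
eef_pos: [584.1, -178.7, 329.2]
tcp_rot: [3.133, 0.016, 1.526]
contact_force: [0.1, 0.7, -0.3]
opening: 0.448
```

Run:
```python
from h import *
s=sense();print(s["eef_pos"],s["tcp_rot"])
m=camera_model("wrist");im=grab_frame("wrist");cv2.imwrite("pics/w2.png",im)
for p in[(593.5,-138,94),(643.6,-138,94),(543.6,-138,94)]:print(px(m,np.array(p)))
t=camera_model("top");print(plate(grab_frame("top"),t,(292,184,436,240))[0])
```

```text
[ 584.0745978  -178.7332117   329.17549265] [3.13306384 0.01603774 1.52598722]
[336.90299578 174.28101125]
[439.77604126 169.4958511 ]
[234.76655462 179.0319081 ]
((592.13525390625, -67.24563598632812), (86.8463134765625, 147.8201141357422), 1.0735877752304077)
```

View pics/w2.png

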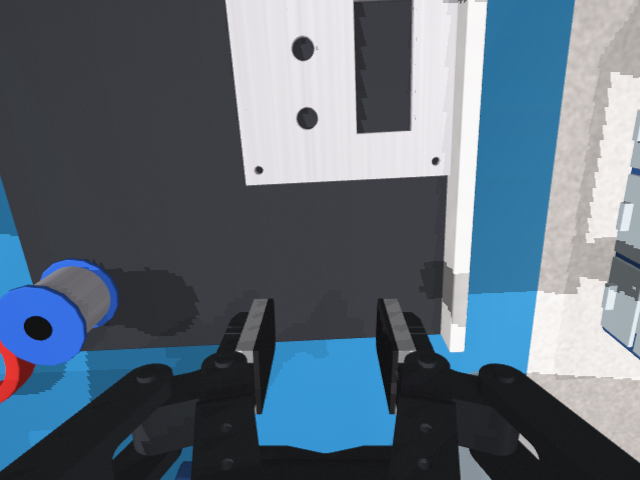

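The wrist view shows the panel's right edge from (247,184) to (447,176), flush against the white lip. The fingers are behind it and clear of the reel at (60,300).

Call:
step_arm(commands=[[[0,8,15],-0.05,0.45],[[0,0,20],0,0.45],[[0,0,20],0,0.45],[[0,0,6],0,0.45],[[0,0,0],0,0.45]])

```text
clock: 10.92
eef_pos: [593.1, -180.3, 268.0]
tcp_rot: [3.132, 0.017, 1.596]
contact_force: [0.4, 0.3, 0.4]
opening: 0.448
```

Call:
step_arm(commands=[[[0,0,2],0,0.45],[[0,0,2],0,0.45],[[0,0,0],0,0.45]])

```text
clock: 11.3
eef_pos: [593.7, -180.5, 265.6]
tcp_rot: [3.129, 0.018, 1.597]
contact_force: [-0.4, -0.0, -0.4]
opening: 0.454
```

Call:
step_arm(commands=[[[0,0,2],0,0.45]])

```text
clock: 11.42
eef_pos: [594.0, -180.6, 263.9]
tcp_rot: [3.128, 0.019, 1.597]
contact_force: [-0.0, 0.3, -0.1]
opening: 0.448
```

Call:
step_arm(commands=[[[0,0,2],0,0.45]])

```text
clock: 11.55
eef_pos: [594.0, -180.7, 262.2]
tcp_rot: [3.128, 0.019, 1.597]
contact_force: [-5.8, 2.2, 19.7]
opening: 0.449
```

Call:
step_arm(commands=[[[0,0,-2],0.018,0.45],[[0,0,0],0,0.45],[[8,0,-0.15],0,0.45],[[8,0,-0.15],0,0.45],[[8,0,-0.15],0,0.45],[[6,0,-0.1],0,0.45],[[6,0,-0.1],0,0.45],[[6,0,-0.1],0,0.45],[[6,0,-0.1],0,0.45],[[6,0,-0.1],0,0.45],[[0,0,0],0,0.45]])

```text
clock: 12.92
eef_pos: [593.4, -122.4, 263.9]
tcp_rot: [3.128, 0.018, 1.579]
contact_force: [0.3, -0.8, 0.4]
opening: 0.451
```

```bash
cat > look.py <<'E'
from h import *
import sys
s=sense();print(s["eef_pos"].round(1),s["contact_force"].round(1))
t=camera_model("top");im=grab_frame("top");r,c=plate(im,t,(285,184,436,240) if len(sys.argv)<2 else eval(sys.argv[1]));print(r)
w=np.array([bp(t,p,94)[:2] for p in c]);print("max y",np.percentile(w[:,1],[95,99]),"max x",np.percentile(w[:,0],[95,99]))
E
python3 look.py
```

```text
[ 593.4 -122.4  263.9] [ 0.3 -0.8  0.4]
((574.892822265625, -65.0130615234375), (52.45041275024414, 65.55744171142578), 1.0732700824737549)
max y [-34.16703695 -32.63255892] max x [601.49621561 601.68114912]
```

Run:
```python
from h import *
a=grab_frame("wrist");b=grab_frame("top")[160:280,270:460]
cv2.imwrite("pics/c3.png",np.hstack([cv2.resize(a,(400,300)),cv2.resize(b,(400,300),interpolation=cv2.INTER_CUBIC)]))
```

```text
(no output)
```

View pics/c3.png

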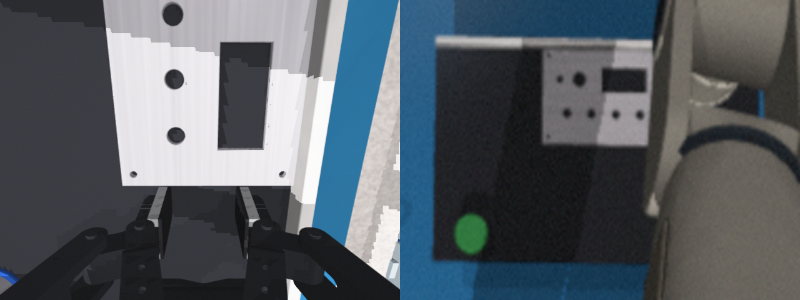

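In the wrist view the panel edge sits against the fingertips at row 185 and stays flush with the lip. In the top view its left edge is at panel-crop x≈542, which works out to y≈36 mm. The push is working, with about 170 mm left.

Call:
step_arm(commands=[[[7,0,-0.13],0,0.45],[[7,0,-0.13],0,0.45],[[7,0,-0.13],0,0.45],[[7,0,-0.13],0,0.45],[[7,0,-0.13],0,0.45],[[7,0,-0.13],0,0.45],[[7,0,-0.13],0,0.45],[[7,0,-0.13],0,0.45],[[7,0,-0.13],0,0.45],[[7,0,-0.13],0,0.45],[[7,0,-0.13],0,0.45],[[0,0,0],0,0.45]])

```text
clock: 14.58
eef_pos: [592.6, -40.5, 264.0]
tcp_rot: [3.128, 0.019, 1.579]
contact_force: [1.2, 0.1, -0.5]
opening: 0.45
```

Call:
step_arm(commands=[[[7,0,-0.13],0,0.45],[[7,0,-0.13],0,0.45],[[7,0,-0.13],0,0.45],[[7,0,-0.13],0,0.45],[[7,0,-0.13],0,0.45],[[7,0,-0.13],0,0.45],[[7,0,-0.13],0,0.45],[[7,0,-0.13],0,0.45],[[5,0,-0.1],0,0.45],[[0,0,0],0,0.45]])

```text
clock: 15.82
eef_pos: [592.1, 24.9, 264.0]
tcp_rot: [3.128, 0.019, 1.579]
contact_force: [-0.2, 0.3, 0.8]
opening: 0.45
```

Run:
```python
from h import *
a=grab_frame("wrist");t=camera_model("top");im=grab_frame("top");b=im[160:280,240:430]
cv2.imwrite("pics/c4.png",np.hstack([cv2.resize(a,(400,300)),cv2.resize(b,(400,300),interpolation=cv2.INTER_CUBIC)]))
g=cv2.cvtColor(im,cv2.COLOR_BGR2GRAY).astype(float)
for r in range(192,214,4):
    l=g[r,262:330];k=int(np.diff(l).argmax())+262;print(r,k,bp(t,(k+.5,r),94).round(1)[:2],np.diff(l).max())
```

```text
192 300 [610.5 129.8] 51.0
196 280 [599.  181.2] 34.0
200 280 [588.5 181. ] 32.0
204 305 [579.2 116.2] 50.0
208 280 [567.5 180.5] 37.0
212 280 [557.1 180.2] 35.0
```

View pics/c4.png

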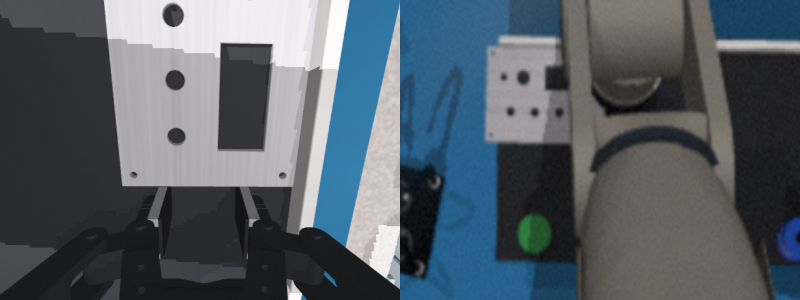

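The panel is still square and flush, with its left edge at y≈181, which is 15 mm of overhang. It needs 25 mm more.

Call:
step_arm(commands=[[[5,0,-0.1],0,0.45],[[5,0,-0.1],0,0.45],[[5,0,-0.1],0,0.45],[[5,0,-0.1],0,0.45],[[3,0,-0.1],0,0.45],[[0,0,0],0,0.45]])

```text
clock: 16.68
eef_pos: [591.8, 48.9, 263.9]
tcp_rot: [3.129, 0.019, 1.578]
contact_force: [-0.3, -1.1, 0.5]
opening: 0.451
```

Call:
step_arm(commands=[[[-8,0,0],0,0.45],[[-10,0,-2],0,0.45],[[0,0,-30],0,0.45],[[-20,0,-40],0,0.45],[[-40,0,-10],0,0.45],[[-50,0,0],0,0.45],[[-50,0,0],0,0.45],[[0,0,0],0,0.45]])

```text
clock: 17.68
eef_pos: [591.6, -137.5, 353.5]
tcp_rot: [3.126, 0.02, 1.577]
contact_force: [0.1, -0.1, 0.4]
opening: 0.451
```

Run:
```python
from h import *
t=camera_model("top");im=grab_frame("top");cv2.imwrite("pics/t5.png",im)
c=cv2.resize(im[165:275,230:450],None,fx=3.6,fy=3.6,interpolation=cv2.INTER_CUBIC);cv2.imwrite("pics/c5.png",c)
g=cv2.cvtColor(im,cv2.COLOR_BGR2GRAY).astype(float)
def e(l,a,s=1):
    d=np.clip(s*np.diff(l),0,None);k=d.argmax();q=slice(max(0,k-1),k+2);return a+.5+(d[q]*np.arange(len(d))[q]).sum()/d[q].sum()
L=np.array([bp(t,(e(g[r,262:278],262),r),94)[:2] for r in range(188,214,2)])
R=np.array([bp(t,(e(g[r,320:345],320,-1),r),94)[:2] for r in range(188,214,2)])
F=np.array([bp(t,(c,e(g[212:226,c],212,-1)),94)[:2] for c in range(292,325,2)])
for n,P in(("L",L),("R",R),("F",F)):print(n,np.median(P,0).round(1),cv2.fitLine(P.astype(np.float32),cv2.DIST_HUBER,0,.01,.01).ravel().round(3))
```

```text
L [588. 205.] [1.00000e+00 6.00000e-03 5.89086e+02 2.05034e+02]
R [590.9  54.6] [1.00000e+00 8.00000e-03 5.97761e+02 5.46310e+01]
F [545.7 109.1] [ 6.00000e-03 -1.00000e+00  5.45808e+02  1.05011e+02]
```

View pics/c5.png

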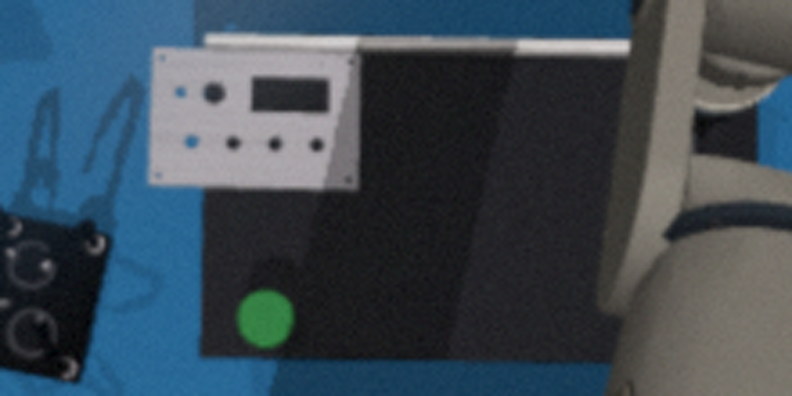

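The top view shows the panel square under the lip. Its left edge is at crop x≈152 and the riser's end is at x≈203, so it sticks out 39 mm. The front edge measures a panel centre of about x = 56 mm in the riser frame, parallel to the lip within 0.01 rad. The fingers are clear and the tin has not been touched, so I'm handing in.

```bash
python3 -c "
from rig import *
print(sense()['clock']);print(sign_off())"
```

```text
17.725
the job is handed in; nothing more can be done
None
```

The panel now lies square against the rear lip and sticks out about 39 mm over the left (+y) end of the riser, on the helping-hands side. I handed it in at 17.7 s; no verdict was given.

I pushed the panel about 13 mm back against the lip with two spread fingertips. Then I pushed it about 195 mm along the lip with the fingertips on its right edge, backed off and lifted clear.

| Last check (top camera) | Measured | Allowed |
|---|---|---|
| Panel centre y, riser frame | about 163.5 mm | 153 to 177 mm |
| Panel centre x, riser frame | about 56 mm | 51 to 60 mm |
| Angle to the lip | within about 0.01 rad | 0.06 rad |

- **Other things:** the fingers were never brought near the tin or the reel, and the tin shows no shift. The arm hid the reel in that last picture, and I did not measure the other things again.
- **Disagreement:** measured from the lip instead of from the riser's front edge, the panel's centre comes out about 2 mm closer to the lip. That is within the camera calibration error, and the wrist views during the pushes showed it flush.
- **Forces:** the highest I saw was 44 N, with the fingertips pressing on the riser top while I found its height. The limit there is 120 N at the wrist. The push against the lip reached about 9 N.

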